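# Slide the cover and press the hidden catch of the green fittings case

### The job

Two small steel parts cases stand on the pipe fitter's bench, one green and one blue. On the green case, push the yellow tab to slide the cover all the way along its rails, then press the red catch in the recess it was hiding so that the drawer springs fully open. Leave the cover and drawer open, and do not touch the blue case.

Things in the scene. Friction and masses are not known exactly. Their poses are not given: they have to be found in the camera images.
- green_case: Green steel parts case fixed to the bench, 160 (x) x 230 (y) x 110 mm high. Origin: centre of its underside; z up, drawer front at -x. On its flat top two rails 8 mm high run along y at x = -69 and +9 mm. Between them a sliding cover hides a recess 56 (x) x 64 (y) mm centred at x -30, y -28 mm, with a red catch plate 44 x 52 mm at the same centre, its top 106 mm over the bench.
- green_cover (a joint): Travel (m) of the green case's cover along the case's +y: 0 shut, 0.074 open at its stop; starts up to 0.010 ajar, friction 1.5 N, stays put. Plate 70 (x) x 76 (y) x 4 mm, top 115.5 mm over the bench; upright yellow tab 60 (x) x 6 (y) mm on its -y end, top 141.5 mm over the bench. Shut, the tab's -y face is at y -66, x centre -30 mm; the top beyond it (-y) is free for 49 mm.
- green_drawer (a joint): Travel (m) of the green case's drawer to the case's -x: 0 latched, 0.040 sprung fully open. Freed by the red catch under the cover: it presses straight down 10 mm on a spring (2 N at first, 4.5 N at the bottom) and comes back up. From 5 mm down the drawer is free and springs out by itself within 1 s; keep the catch down until then. A spring of 3 to 5 N keeps it open.
- blue_case: A bystander, to be left alone: the same kind of case with the same cover, catch and drawer, but painted blue. Same size and axes, origin at the centre of its underside. The two cases may stand either way round, left or right.

How it is judged:
By the outcome, as a careful person would: the job done as asked, in the order asked, and still so for the second after the job is handed in, with the robot touching nothing.
It also fails if it takes over 32 s, if anything falls off the work surface, if the arm or the gripper's body presses on something with over 40 N, if the wrist force passes 120 N, or if a joint passes its speed limit or range.

### The arm

A 6-joint arm with a two-finger parallel gripper is mounted at the origin on the work surface. World frame = base frame: x ahead of the robot, y to its left, z up, the work surface at z = 0. Lengths are in m, angles in rad, forces in N, time in s.
With the tool pointing down it reaches from about 0.3 to 0.875 m from the base axis. Payload 6.4 kg.
Tool frame: the origin (TCP) lies between the finger pads; the fingertips stand 22 mm ahead of it and the grasp point (between the pads) lies 3 mm ahead of it; z points along the fingers, y is the line along which they close (so a half turn about z gives the same grasp; the last joint's range is limited). The gripper opens to 85 mm and grips with 20 to 120 N. Pads are 22 mm wide; open, the fingers measure 114 mm over their backs; the gripper's body (76 mm by 85 mm) begins 54 mm behind the grasp point. The pads swing forward as they close: fully open they stand 13 mm farther back than shut.
Start: joints at [-1.436, 0.181, 1.607, -0, 1.354, -0.206], TCP at [0.192, -0.542, 0.233] pointing down, gripper open.
Joint ranges: [-2.99, 2.99], [-0.89, 2.07], [0.3, 2.58], [-1.14, 4.28], [0, 2.63], [-3.12, 3.12]. Speed limits (rad/s): [2.57, 2.57, 3.01, 3.14, 3.14, 3.14].

### API

Orientations are given as a rotation vector (axis times angle).
In Python, from workcell import bot gives the robot as it stands. The module is installed in compiled form; this text tells all that it offers.
- The arm moves only by the shell command python3 -m jog 'ROWS' [FORCE]. ROWS is JSON, a list that holds one entry, the list of rows, each a list of 7 numbers: the turn, a rotation vector about the tool's x, y, z in units of 5 degrees (1.0 is 5 degrees), then the shift along the tool's x, y, z in units of 40 mm (1.0 is 40 mm), then the opening in per cent of the stroke, from 0 (shut) to 100 (fully open). A call has 1 to 20 rows; each row is the pose to reach, as a shift and turn from the pose commanded when the call began, along the tool's axes at that moment; what a row does not reach only later rows make up. A row lasts 1/12 s, in which the tool goes at most 41.7 mm and 7.16 degrees, less where a joint would pass 70% of its speed; a pose out of reach is approached as far as the arm can. A call with a gripper value outside its range is refused whole. The fingers move at their own pace and stop on an object; FORCE is the grip in N (left out, the last holds). Time passes only in rows, so rows that repeat a pose let the fingers close. It gives the time, the measured TCP pose, the force, the opening and the grip force at its end, in the units of the state.
- bot.sense(): the state, without advancing time (a new reading comes with each control period).
- bot.read_camera(name): name is "scene" or "side" or "wrist"; returns a dict with "image" (400x640x3 uint8, red, green, blue), "intrinsics" (3x3 intrinsics, pixels), "pose" (4x4, takes a point from camera to world coordinates). Camera axes: x right, y up, looking along -z (the intrinsics and any distortion apply to the point x, -y, -z); pixel columns grow to the right and rows downward; lengths in m; the calibration is good to about 2 mm. A picture is of the moment at which its call begins. There is no depth.
- bot.hand_in(): hands the job in; it is judged then, once.
Trained networks look in a picture, given as the dict that the camera call returned (one of the last four; its "shot" number tells which), for a name from the list of things; names that differ only in an ending like _2 or _b are one class to them, and where a whole thing is asked for, a point or a joint stands for the part that bears it (a point fixed in the world has none). Each returns a list of dicts, best first, with "conf" (0 to 1); they miss things now and then, are a little off and sometimes report something else, mostly with a low value. They report only what shows in the picture. A call takes as long as a camera call.
- bot.outline_of(picture, name): "mask" (400x640 bool, what is visible of it) and "point" ([column, row] in pixels, amid what is visible of it).
The state is a dict: "t": time; "qpos": joint angles; "qvel": joint speeds; "joint_efforts": joint torques, N m; "tool_pos": TCP position; "tool_rot": TCP orientation; "force": force on the tool from outside, world axes, zero at the start; "moment": the same for the moment, N m; "grip_width": finger opening in m; "grip_force": force on a finger pad.
Only numpy, scipy, OpenCV 4.12 (cv2) and the standard library are available. Lean on these libraries where they do the work, as an engineer would, in place of code of your own. Each camera call takes 0.05 s, during which the arm holds its last target. There are 200 camera calls.

## Working session

There is one attempt and no reset: what is moved stays moved. The work goes in short steps, Python scripts to look and compute and a shell command to move; the robot and the scene stay as the last step left them, time stands still between calls to the robot, and variables do not carry over. Pictures are saved under pics/ and viewed, at most 10 in all, crops included, and the job is handed in when it is done.

```bash
mkdir -p pics; cat > h.py <<'E'
import numpy as np, cv2
from scipy.spatial.transform import Rotation as R
from workcell import bot
def ray(p,uv):
    K=p["intrinsics"];T=np.array(p["pose"])
    d=np.linalg.inv(K)@np.array([uv[0],uv[1],1.]);d=T[:3,:3]@np.array([d[0],-d[1],-d[2]])
    return T[:3,3],d
def at_z(p,uv,z):
    o,d=ray(p,uv);return o+d*(z-o[2])/d[2]
def proj(p,X):
    T=np.array(p["pose"]);c=(np.asarray(X)-T[:3,3])@T[:3,:3]
    q=(np.array(p["intrinsics"])@(c*[1,-1,-1]).T).T;return q[:,:2]/q[:,2:]
def save(p,n): cv2.imwrite(f"pics/{n}.png",p["image"][:,:,::-1])
E
python3 - <<'E'
from h import *
np.set_printoptions(precision=4,suppress=True)
s=bot.sense();print(s["tool_pos"],s["tool_rot"],s["force"])
ims=[]
for c in("scene","side"):
    p=bot.read_camera(c);ims.append(p["image"]);print(c,p["pose"],p["intrinsics"],[k for k in p])
    for n in("green_case","green_cover","green_drawer","blue_case"):
        for o in bot.outline_of(p,n)[:2]:
            print(n,round(o["conf"],2),o["point"],o["mask"].sum(),at_z(p,o["point"],.115))
    save(p,c)
E
```

```text
[ 0.1921 -0.5414  0.2318] [-3.0944 -0.5324 -0.0001] [ 0.4996 -0.2009  0.6519]
scene [[-0.4135 -0.6364  0.6512  1.1364]
 [ 0.9104 -0.3006  0.2843  0.2165]
 [ 0.0148  0.7104  0.7037  0.7223]
 [ 0.      0.      0.      1.    ]] [[405.9451   0.     324.9133]
 [  0.     405.9451 194.5831]
 [  0.       0.       1.    ]] ['image', 'intrinsics', 'pose', 'shot']
green_case 0.92 [445.5, 248.5] 11385 [0.6087 0.2365 0.115 ]
green_cover 0.73 [434.3, 215.2] 917 [0.5336 0.1969 0.115 ]
blue_case 0.87 [260.3, 195.4] 8766 [ 0.6349 -0.1514  0.115 ]
side [[-0.0085 -0.7618  0.6478  1.096 ]
 [ 0.9999 -0.0119 -0.0008 -0.0273]
 [ 0.0083  0.6477  0.7618  0.7138]
 [ 0.      0.      0.      1.    ]] [[377.9942   0.     316.2754]
 [  0.     377.9942 204.4161]
 [  0.       0.       1.    ]] ['image', 'intrinsics', 'pose', 'shot']
green_case 0.95 [430.4, 211.9] 9833 [0.6033 0.2076 0.115 ]
green_cover 0.8 [420.9, 187.3] 849 [0.5346 0.1999 0.115 ]
blue_case 0.8 [236.1, 221.5] 9763 [ 0.6341 -0.1864  0.115 ]
```

View pics/scene.png

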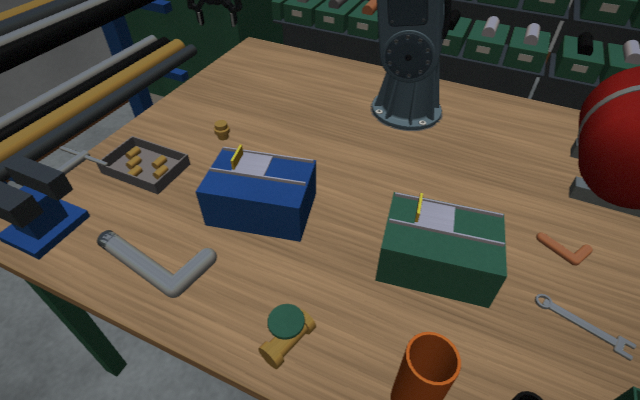

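View pics/side.png

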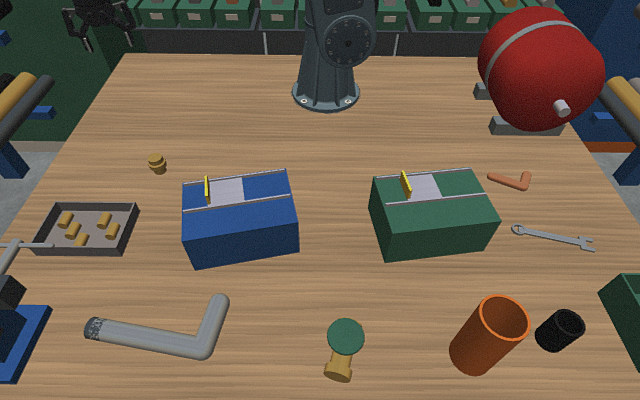

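The green case stands at right (scene px ~445,248; side ~430,212), with its yellow tab at scene (420,207), side (406,185). The blue case is to the left. Next I fit the box pose to the masks.

```bash
cat > fit.py <<'E'
from h import *
from scipy.optimize import minimize
np.set_printoptions(precision=4,suppress=True)
B=np.array([[x,y,z] for x in(-.08,.08) for y in(-.115,.115) for z in(0,.11)])
def W(q,P): return np.c_[P[:,:2]@np.array([[np.cos(q[2]),np.sin(q[2])],[-np.sin(q[2]),np.cos(q[2])]])+q[:2],P[:,2]]
def hull(p,q):
    m=np.zeros((400,640),np.uint8)
    h=cv2.convexHull(proj(p,W(q,B)).astype(np.float32))
    cv2.fillConvexPoly(m,np.round(h*16).astype(np.int32),1,cv2.LINE_8,4);return m>0
if __name__=="__main__":
    v=[]
    for c in("scene","side"):
        p=bot.read_camera(c);v.append((p,bot.outline_of(p,"green_case")[0]["mask"]|bot.outline_of(p,"green_cover")[0]["mask"]))
    for use in(v,v[:1],v[1:]):
        f=lambda q:sum((hull(p,q)^m).sum()/m.sum() for p,m in use)
        r=min((minimize(f,[.58,.22,a],method="Nelder-Mead",options=dict(initial_simplex=[[.58,.22,a],[.61,.22,a],[.58,.25,a],[.58,.22,a+.2]])) for a in(-.2,0,.2,.4)),key=lambda r:r.fun)
        print(r.x,r.fun)
        if use is v:q=r.x
    for p,_ in v:
        im=cv2.cvtColor(p["image"],cv2.COLOR_RGB2HSV)
        m=cv2.inRange(im,(22,120,90),(35,255,255))&(hull(p,q+[0,0,0]).astype(np.uint8)*255)
        m=cv2.dilate(m,np.ones((3,3)));ys,xs=np.nonzero(m)
        X=at_z(p,[xs.mean(),ys.mean()],.1285);c,s=np.cos(q[2]),np.sin(q[2]);d=X[:2]-q[:2]
        print("tab",len(xs),X,"local",[c*d[0]+s*d[1],-s*d[0]+c*d[1]])
    T=np.zeros((0,3))
    p=v[0][0];im=p["image"].copy()
    for z in(0,.11):
        P=proj(p,W(q,np.array([[-.08,-.115,z],[.08,-.115,z],[.08,.115,z],[-.08,.115,z]])))
        cv2.polylines(im,[np.round(P).astype(np.int32)],True,(255,0,255))
    cv2.imwrite("pics/fit.png",cv2.resize(im[160:320,340:560],None,fx=3,fy=3)[:,:,::-1])
E
python3 fit.py
```

```text
[0.5583 0.2242 0.1451] 0.051988031698233815
[0.5585 0.224  0.1527] 0.012415349887133182
[0.5569 0.2257 0.1554] 0.037943444730077124
tab 140 [0.5399 0.1636 0.1285] local [np.float64(-0.02698074618765791), np.float64(-0.057334605996460064)]
tab 195 [0.5382 0.1644 0.1285] local [np.float64(-0.02852595111158376), np.float64(-0.05629692070065613)]
```

View pics/fit.png

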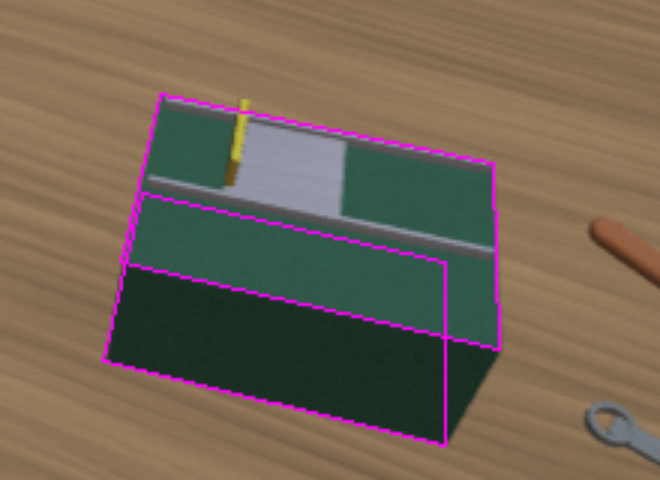

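The fit is good: case at about (0.558, 0.224), yaw 0.152, cover ~6 mm ajar, blue case well clear. Next, the shift to a point above the -y side of the tab, with the fingers shut.

```bash
cat > go.py <<'E'
import sys
from h import *
np.set_printoptions(precision=3,suppress=True)
Q=[.558,.2243,.152]
def go(lx,ly,z):
    s=bot.sense();Rt=R.from_rotvec(s["tool_rot"])
    c,n=np.cos(Q[2]),np.sin(Q[2])
    X=np.array([Q[0]+c*lx-n*ly,Q[1]+n*lx+c*ly,z])
    G=R.from_matrix(np.array([[c,n,0],[n,-c,0],[0,0,-1]]).T)
    d=X-s["tool_pos"];e=np.array(s["tool_pos"])[:2]-Q[:2]
    print("t",round(s["t"],2),"turn",np.degrees((Rt.inv()*G).as_rotvec())/5,"shift",Rt.inv().apply(d)/.04,"local",[c*e[0]+n*e[1],c*e[1]-n*e[0]],s["tool_pos"][2],"F",s["force"],s["grip_width"])
go(*map(float,sys.argv[1:4]))
E
python3 go.py -.03 -.095 .22
```

```text
t 0.8 turn [ 0.    -0.     2.163] shift [ 13.839 -12.806   0.318] local [np.float64(-0.4775914517427014), np.float64(-0.702020876749236)] 0.23270531276117243 F [0.566 0.398 1.248] 0.08574513401209365
```

```bash
python3 -m jog '[[[0,0,0.2,1.4,-1.3,0,0],[0,0,0.4,2.1,-1.9,0,0],[0,0,0.6,2.8,-2.6,0,0],[0,0,0.8,3.5,-3.2,0,0],[0,0,1,4.2,-3.8,0,0],[0,0,1.2,4.9,-4.5,0,0],[0,0,1.4,5.6,-5.1,0,0],[0,0,1.6,6.3,-5.8,0,0],[0,0,1.8,7,-6.4,0,0],[0,0,2,7.7,-7.1,0,0],[0,0,2.16,8.4,-7.7,0,0],[0,0,2.16,9.1,-8.4,0,0],[0,0,2.16,9.8,-9,0.1,0],[0,0,2.16,10.5,-9.7,0.1,0],[0,0,2.16,11.2,-10.3,0.2,0],[0,0,2.16,11.9,-11,0.2,0],[0,0,2.16,12.6,-11.6,0.3,0],[0,0,2.16,13.2,-12.2,0.3,0],[0,0,2.16,13.84,-12.8,0.3,0],[0,0,2.16,13.84,-12.8,0.3,0]]]'; python3 go.py -.03 -.095 .145
```

```text
t: 2.47
tool_pos: [0.5445, 0.1305, 0.2206]
tool_rot: [-3.13, -0.245, -0.002]
force: [0.3, -0.6, 0.3]
grip_width: 0.0001
grip_force: 0.0
t 2.47 turn [-0.022 -0.019  0.05 ] shift [-0.064  0.113  1.891] local [np.float64(-0.027568664059672135), np.float64(-0.09062418923140865)] 0.22063469460857615 F [ 0.313 -0.568  0.261] 0.00012543193271732057
```

```bash
python3 -m jog '[[[0,0,0,0,0,0,0],[0,0,0,0,0,0,0],[0,0,0,0,0,0,0]]]' >/dev/null; python3 go.py -.03 -.095 .145; python3 - <<'E'
from h import *
a=bot.read_camera("side");w=bot.read_camera("wrist")
A=cv2.resize(a["image"][100:280,340:540],(444,400))
im=w["image"].copy()
c,n=np.cos(.152),np.sin(.152)
for lx,ly,z in((-.06,-.06,.1415),(0,-.06,.1415),(-.08,-.115,.11),(.08,-.115,.11),(-.08,.115,.11),(-.03,.016,.1155)):
    u=proj(w,np.array([[.558+c*lx-n*ly,.2243+n*lx+c*ly,z]]))[0];print(u);cv2.circle(im,tuple(int(k) for k in u),5,(255,0,255),1)
cv2.imwrite("pics/w1.png",im[:,:,::-1]);cv2.imwrite("pics/s1.png",A[:,:,::-1])
E
```

```text
t 2.72 turn [ 0.003  0.005 -0.006] shift [ 0.011 -0.025  1.89 ] local [np.float64(-0.03040818712108769), np.float64(-0.09598324303489865)] 0.22060443027422763 F [ 0.173 -0.225 -0.27 ] 2.7687040774847374e-05
[277.90756036 239.60017748]
[274.85524995 169.29172323]
[339.97623283 245.27434051]
[343.56059388  66.06142385]
[102.97426148 245.4917162 ]
[196.64097625 197.2566959 ]
```

View pics/w1.png

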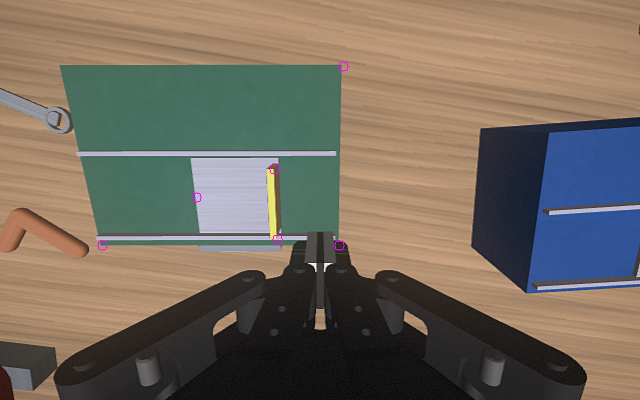

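The wrist view matches the model (tab at 272,200; corners within ~4 px), and the shut fingers hang in the free strip beyond the tab. I'll descend and push along case +y (tool -y).

```bash
python3 -m jog '[[[0,0,0,0,0,0.6,0],[0,0,0,0,0,1.2,0],[0,0,0,0,0,1.7,0],[0,0,0,0,0,1.9,0],[0,0,0,0,0,1.9,0],[0,0,0,0,0,1.9,0]]]' | grep -E "pos|force|t:"; python3 go.py -.03 -.0065 .145; python3 -m jog '[[[0,0,0,0,-0.2,0,0],[0,0,0,0,-0.35,0,0],[0,0,0,0,-0.5,0,0],[0,0,0,0,-0.65,0,0],[0,0,0,0,-0.8,0,0],[0,0,0,0,-0.95,0,0],[0,0,0,0,-1.1,0,0],[0,0,0,0,-1.25,0,0],[0,0,0,0,-1.4,0,0],[0,0,0,0,-1.55,0,0],[0,0,0,0,-1.7,0,0],[0,0,0,0,-1.8,0,0],[0,0,0,0,-1.9,0,0],[0,0,0,0,-2,0,0],[0,0,0,0,-2,0,0],[0,0,0,0,-2,0,0]]]' | grep -E "pos|force|t:";python3 go.py -.03 -.0065 .145
```

```text
t: 3.32
tool_pos: [0.543, 0.1251, 0.1452]
tool_rot: [3.133, 0.238, 0.0]
force: [0.0, -0.2, 0.7]
grip_force: 0.0
t 3.32 turn [ 0.    -0.001 -0.007] shift [-0.006 -2.232  0.005] local [np.float64(-0.029823080774335955), np.float64(-0.09576107269145372)] 0.1452048737394267 F [ 0.044 -0.236  0.686] -0.00020170010859948937
t: 4.65
tool_pos: [0.5307, 0.2049, 0.1447]
tool_rot: [3.132, 0.24, -0.0]
force: [0.6, 0.6, 0.5]
grip_force: 0.0
t 4.65 turn [0.001 0.    0.008] shift [-0.001 -0.214 -0.008] local [np.float64(-0.02997052852140963), np.float64(-0.015079115140872817)] 0.14467800322534327 F [0.556 0.632 0.543] 0.00013456540757352718
```

```bash
for i in 1; do python3 -m jog '[[[0,0,0,0,-0.05,0,0],[0,0,0,0,-0.1,0,0],[0,0,0,0,-0.15,0,0],[0,0,0,0,-0.2,0,0],[0,0,0,0,-0.2,0,0]]]' | grep -E "pos|force|t:"; python3 -m jog '[[[0,0,0,0,-0.04,0,0],[0,0,0,0,-0.08,0,0],[0,0,0,0,-0.08,0,0]]]' | grep -E "pos|force|t:"; done; python3 go.py -.03 -.0065 .145
python3 - <<'E'
from h import *
w=bot.read_camera("wrist");save(w,"w2")
E
```

```text
t: 5.07
tool_pos: [0.5294, 0.213, 0.1447]
tool_rot: [-3.132, -0.239, -0.0]
force: [-0.0, 0.3, -1.1]
grip_force: 0.0
t: 5.32
tool_pos: [0.5289, 0.2161, 0.1447]
tool_rot: [-3.132, -0.239, -0.0]
force: [-0.1, 0.0, 0.5]
grip_force: 0.0
t 5.32 turn [-0.001 -0.     0.006] shift [-0.001  0.069 -0.008] local [np.float64(-0.029976998148600942), np.float64(-0.003746217091751429)] 0.14468847940994461 F [-0.142  0.027  0.511] -0.00034301104351655136
```

View pics/w2.png

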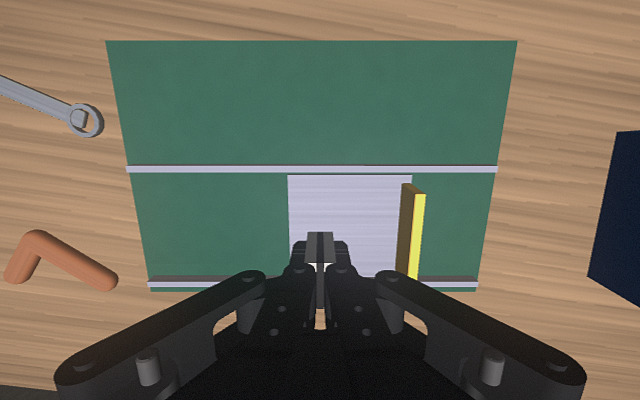

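The cover did not move: the tab is still at (412,230) and the fingers (320,245) are now inboard of it, over the plate. They seem to have passed over the tab, so I need to check the tip height.

```bash
python3 - <<'E'
from h import *
out=[]
s=bot.sense();z=R.from_rotvec(s["tool_rot"]).as_matrix()[:,2]
for c in("scene","side"):
    a=bot.read_camera(c);im=a["image"].copy()
    P=[np.array(s["tool_pos"])+z*k for k in(0,.022)]
    u=proj(a,np.array(P));print(c,u)
    lo=u[1].astype(int)-[70,70]
    C=cv2.resize(im[lo[1]:lo[1]+130,lo[0]:lo[0]+130],(390,390),interpolation=cv2.INTER_CUBIC)
    for k in u: cv2.circle(C,tuple(int(v) for v in (k-lo)*3),4,(255,0,255),1)
    out.append(C)
w=bot.read_camera("wrist");print(proj(w,np.array(P)))
cv2.imwrite("pics/t.png",np.hstack(out)[:,:,::-1])
E
```

```text
scene [[447.40592284 206.53016235]
 [444.92503138 214.06356167]]
side [[431.08058569 175.898756  ]
 [428.64322704 183.06980954]]
[[321.05795701 248.8933635 ]
 [320.88578802 233.29280834]]
```

View pics/t.png

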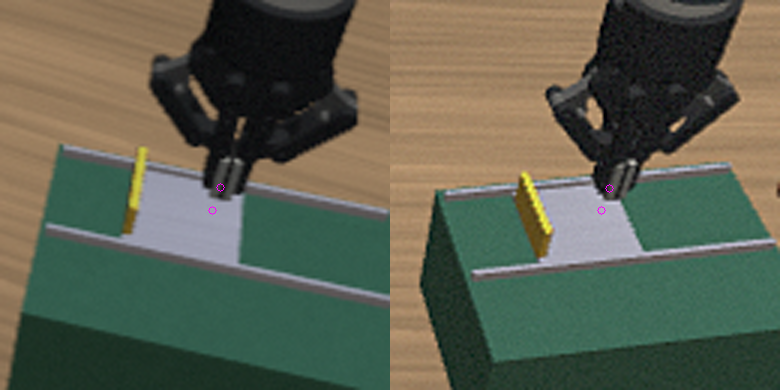

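The picture shows the shut fingertips at about the height of the TCP mark, so they stand roughly 20 mm higher than stated and cleared the tab. I'll go back over it and descend in guarded steps, watching the force.

```bash
python3 -m jog '[[[0,0,0,0,0.02,-0.4,0],[0,0,0,0,0.4,-0.5,0],[0,0,0,0,0.9,-0.5,0],[0,0,0,0,1.4,-0.5,0],[0,0,0,0,1.9,-0.5,0],[0,0,0,0,2.3,-0.4,0],[0,0,0,0,2.3,0,0],[0,0,0,0,2.3,0,0],[0,0,0,0,2.3,0,0]]]' | grep -E "pos|force:|t:"; python3 go.py -.03 -.0065 .125
python3 -m jog '[[[0,0,0,0,0,0.1,0],[0,0,0,0,0,0.2,0],[0,0,0,0,0,0.2,0]]]' | grep -E "pos|force:|t:"
python3 -m jog '[[[0,0,0,0,0,0.1,0],[0,0,0,0,0,0.2,0],[0,0,0,0,0,0.2,0]]]' | grep -E "pos|force:|t:"
```

```text
t: 6.27
tool_pos: [0.5421, 0.1247, 0.144]
tool_rot: [-3.132, -0.238, 0.004]
force: [0.3, 0.6, 0.4]
grip_force: 0.0
t 6.27 turn [-0.005  0.026 -0.003] shift [ 0.019 -2.239  0.475] local [np.float64(-0.030750556291701408), np.float64(-0.09606558380753305)] 0.1439664536970505 F [0.264 0.613 0.354] -0.00012107594354387009
t: 6.52
tool_pos: [0.5426, 0.1253, 0.1362]
tool_rot: [-3.132, -0.24, 0.001]
force: [-0.0, -0.8, 0.8]
grip_force: 0.0
t: 6.77
tool_pos: [0.5424, 0.125, 0.1278]
tool_rot: [-3.132, -0.24, 0.002]
force: [-0.7, -1.0, 0.0]
grip_force: 0.0
```

```bash
python3 -m jog '[[[0,0,0,0,-0.15,0,0],[0,0,0,0,-0.3,0,0],[0,0,0,0,-0.45,0,0],[0,0,0,0,-0.6,0,0],[0,0,0,0,-0.7,0,0],[0,0,0,0,-0.8,0,0],[0,0,0,0,-0.9,0,0],[0,0,0,0,-1,0,0]]]' | grep -E "pos|force:|t:"
python3 - <<'E'
from h import *
out=[]
for c in("side","wrist"):
    a=bot.read_camera(c);im=a["image"]
    out.append(cv2.resize(im[115:255,345:505],(400,350)) if c=="side" else cv2.resize(im,(400,250)))
cv2.imwrite("pics/u.png",np.hstack([out[0],cv2.copyMakeBorder(out[1],0,100,0,0,0)])[:,:,::-1])
E
```

```text
t: 7.43
tool_pos: [0.5369, 0.1647, 0.1289]
tool_rot: [3.132, 0.239, 0.0]
force: [-0.3, -1.1, 1.0]
grip_force: 0.9
```

View pics/u.png

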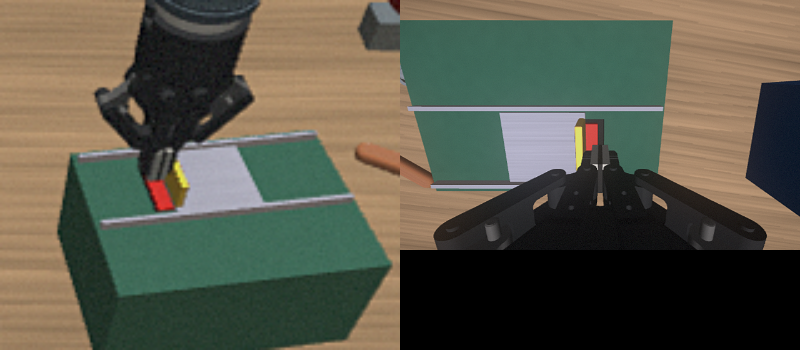

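The tab is now being pushed and the red catch is showing (left pane 160,195; right pane 592,135). I'll continue to the stop.

```bash
python3 -m jog '[[[0,0,0,0,-0.12,0,0],[0,0,0,0,-0.24,0,0],[0,0,0,0,-0.36,0,0],[0,0,0,0,-0.48,0,0],[0,0,0,0,-0.6,0,0],[0,0,0,0,-0.72,0,0],[0,0,0,0,-0.84,0,0],[0,0,0,0,-0.96,0,0],[0,0,0,0,-1.05,0,0],[0,0,0,0,-1.1,0,0],[0,0,0,0,-1.15,0,0],[0,0,0,0,-1.15,0,0]]]' | grep -E "pos|force:|t:"
python3 -m jog '[[[0,0,0,0,-0.05,0,0],[0,0,0,0,-0.1,0,0],[0,0,0,0,-0.1,0,0]]]' | grep -E "pos|force:|t:"; python3 go.py -.03 -.0065 .125
```

```text
t: 8.53
tool_pos: [0.5298, 0.2103, 0.1287]
tool_rot: [-3.132, -0.239, 0.0]
force: [-0.5, -0.3, -0.4]
grip_force: 0.0
t: 8.78
tool_pos: [0.5292, 0.214, 0.1287]
tool_rot: [-3.132, -0.239, 0.0]
force: [-0.1, -0.4, -0.0]
grip_force: 0.2
t 8.78 turn [-0.002  0.002  0.003] shift [0.001 0.018 0.091] local [np.float64(-0.030041921048832427), np.float64(-0.005788843981109283)] 0.12865076274101406 F [-0.123 -0.409 -0.031] 3.923242606122967e-06
```

Not at the stop yet, as the force is still low. I'll keep going in small steps.

```bash

python3 -m jog '[[[0,0,0,0,-0.04,0,0],[0,0,0,0,-0.08,0,0],[0,0,0,0,-0.08,0,0]]]' | grep -E "pos|force:|t:"
python3 -m jog '[[[0,0,0,0,-0.04,0,0],[0,0,0,0,-0.08,0,0],[0,0,0,0,-0.08,0,0]]]' | grep -E "pos|force:|t:"; python3 - <<'E'
from h import *
a=bot.read_camera("side");b=bot.read_camera("scene")
out=[cv2.resize(a["image"][115:255,345:505],(400,350)),cv2.resize(b["image"][150:290,365:525],(400,350))]
cv2.imwrite("pics/v.png",np.hstack(out)[:,:,::-1])
E
```

```text
t: 9.03
tool_pos: [0.529, 0.2157, 0.1286]
tool_rot: [3.13, 0.239, -0.0]
force: [1.0, -6.8, 0.7]
grip_force: 3.5
t: 9.28
tool_pos: [0.5289, 0.2161, 0.1286]
tool_rot: [3.125, 0.238, -0.001]
force: [0.0, -18.2, 2.7]
grip_force: 9.1
```

View pics/v.png

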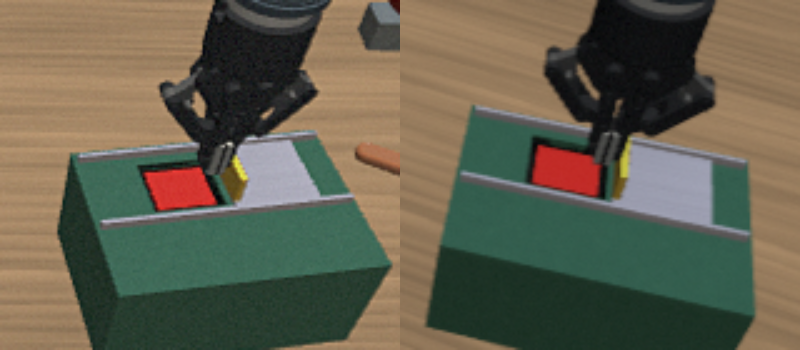

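The cover is at its stop (18 N), and the whole red catch shows (left 180,188; right 567,170). I'll back off to over the catch and press down in guarded steps.

```bash

python3 -m jog '[[[0,0,0,0,0.2,0,0],[0,0,0,0,0.45,0,0],[0,0,0,0,0.7,0,0],[0,0,0,0,0.7,0.1,0],[0,0,0,0,0.7,0.25,0],[0,0,0,0,0.7,0.25,0],[0,0,0,0,0.7,0.25,0]]]' | grep -E "pos|force:|t:"
python3 go.py -.03 -.028 .11
python3 -m jog '[[[0,0,0,0,0,0.08,0],[0,0,0,0,0,0.15,0],[0,0,0,0,0,0.15,0]]]' | grep -E "pos|force:|t:"
python3 go.py -.03 -.028 .1
```

```text
t: 9.97
tool_pos: [0.5319, 0.1928, 0.1179]
tool_rot: [-3.132, -0.239, 0.003]
force: [0.0, 0.9, -0.2]
grip_force: 0.0
t 9.97 turn [-0.004  0.018  0.007] shift [0.015 0.02  0.196] local [np.float64(-0.030585975918816247), np.float64(-0.02719154435428739)] 0.11785172920335722 F [ 0.043  0.911 -0.157] -0.0003849650546882166
t: 10.22
tool_pos: [0.5321, 0.1927, 0.112]
tool_rot: [-3.132, -0.24, 0.002]
force: [-0.8, -0.9, 0.7]
grip_force: 0.0
t 10.22 turn [-0.001  0.012  0.008] shift [0.01  0.017 0.299] local [np.float64(-0.03037415788414692), np.float64(-0.027315087581482093)] 0.11197873703228553 F [-0.789 -0.924  0.659] -0.00019944716696769223
```

```bash

for i in 1; do
python3 -m jog '[[[0,0,0,0,0,0.05,0],[0,0,0,0,0,0.1,0],[0,0,0,0,0,0.1,0]]]' | grep -E "pos|force:|t:"
python3 -m jog '[[[0,0,0,0,0,0.05,0],[0,0,0,0,0,0.1,0],[0,0,0,0,0,0.1,0]]]' | grep -E "pos|force:|t:"
python3 -m jog '[[[0,0,0,0,0,0.05,0],[0,0,0,0,0,0.1,0],[0,0,0,0,0,0.1,0],[0,0,0,0,0,0.1,0]]]' | grep -E "pos|force:|t:"
done; python3 go.py -.03 -.028 .1
```

```text
t: 10.47
tool_pos: [0.5323, 0.1925, 0.1083]
tool_rot: [-3.132, -0.239, 0.001]
force: [0.8, -0.5, -0.3]
grip_force: 0.0
t: 10.72
tool_pos: [0.5327, 0.1925, 0.1048]
tool_rot: [-3.132, -0.239, -0.0]
force: [-0.5, 0.2, 2.6]
grip_force: 1.0
t: 11.05
tool_pos: [0.5328, 0.1925, 0.1008]
tool_rot: [-3.132, -0.239, -0.001]
force: [-1.3, -0.7, 4.1]
grip_force: 1.7
t 11.05 turn [-0.001 -0.005  0.003] shift [-0.007  0.01   0.019] local [np.float64(-0.029736779062979404), np.float64(-0.027581841268917204)] 0.10077782103982616 F [-1.256 -0.742  4.111] 5.9732015817502524e-05
```

```bash

python3 -m jog '[[[0,0,0,0,0,0.05,0],[0,0,0,0,0,0.08,0],[0,0,0,0,0,0.08,0],[0,0,0,0,0,0.08,0],[0,0,0,0,0,0.08,0],[0,0,0,0,0,0.08,0],[0,0,0,0,0,0.08,0],[0,0,0,0,0,0.08,0],[0,0,0,0,0,0.08,0],[0,0,0,0,0,0.08,0],[0,0,0,0,0,0.08,0],[0,0,0,0,0,0.08,0],[0,0,0,0,0,0.08,0],[0,0,0,0,0,0.08,0],[0,0,0,0,0,0.08,0],[0,0,0,0,0,0.08,0],[0,0,0,0,0,0.08,0]]]' | grep -E "pos|force:|t:"
python3 - <<'E'
from h import *
out=[]
for c in("scene","wrist"):
    a=bot.read_camera(c);print(c,[(round(o["conf"],2),o["point"],o["mask"].sum()) for o in bot.outline_of(a,"green_drawer")[:2]])
    out.append(cv2.resize(a["image"][150:290,365:525],(400,350)) if c=="scene" else cv2.resize(a["image"],(400,250)))
cv2.imwrite("pics/x.png",np.hstack([out[0],cv2.copyMakeBorder(out[1],0,100,0,0,0)])[:,:,::-1])
E
```

```text
t: 12.47
tool_pos: [0.5328, 0.1925, 0.0976]
tool_rot: [-3.132, -0.239, -0.001]
force: [1.5, 1.3, 4.1]
grip_force: 2.1
scene [(0.42, [469.0, 205.3], np.int64(89))]
wrist []
```

View pics/x.png

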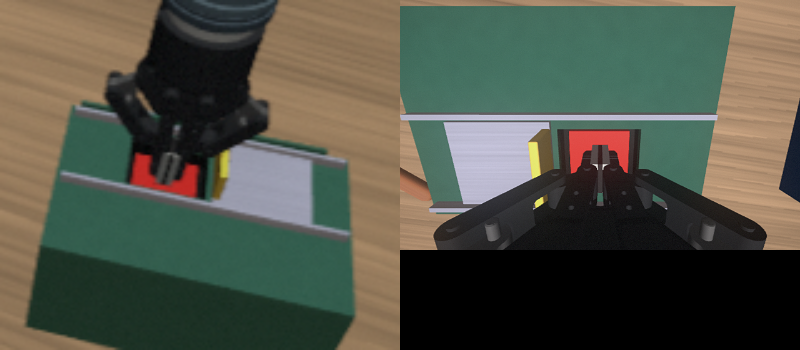

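The catch is down under the fingers and a drawer edge now shows past the far rail (left pane 325,152). I'll lift straight up, move back, and check.

```bash

python3 -m jog '[[[0,0,0,0,0,-0.2,0],[0,0,0,0,0,-0.6,0],[0,0,0,0,0,-1.2,0],[0,0,0,0,0,-1.8,0],[0,0,0,0,0,-2.4,0],[0,0,0,0,0,-3,0],[0,0,0,-0.8,0,-3.5,0],[0,0,0,-1.6,0,-3.5,0],[0,0,0,-2.2,0,-3.5,0],[0,0,0,-2.4,0,-3.5,0],[0,0,0,-2.4,0,-3.5,0],[0,0,0,-2.4,0,-3.5,0]]]' | grep -E "pos|force:|t:"
python3 - <<'E'
from h import *
c,n=np.cos(.152),np.sin(.152)
a=bot.read_camera("scene");b=bot.read_camera("wrist")
for p in(a,b):
  print([(round(o["conf"],2),o["point"],o["mask"].sum()) for o in bot.outline_of(p,"green_drawer")[:2]])
  for lx in(-.08,-.12):
    for ly in (-.09,.09): print(lx,ly,proj(p,np.array([[.558+c*lx-n*ly,.2243+n*lx+c*ly,.1]]))[0])
cv2.imwrite("pics/y.png",np.hstack([cv2.resize(a["image"][150:290,365:525],(350,306)),cv2.copyMakeBorder(cv2.resize(b["image"],(450,281)),0,25,0,0,0)])[:,:,::-1])
E
```

```text
t: 13.67
tool_pos: [0.4378, 0.1778, 0.2375]
tool_rot: [3.132, 0.239, -0.0]
force: [-0.3, 0.3, -0.2]
grip_force: 0.0
[(0.73, [439.2, 201.7], np.int64(122))]
-0.08 -0.09 [403.95187885 196.56695929]
-0.08 0.09 [489.66139267 213.88483883]
-0.12 -0.09 [406.39611052 184.48561861]
-0.12 0.09 [489.51645921 200.81021024]
[(0.87, [293.4, 161.2], np.int64(7283))]
-0.08 -0.09 [384.50021338 143.80221977]
-0.08 0.09 [199.31905135 143.72321302]
-0.12 -0.09 [382.06858613 183.96873893]
-0.12 0.09 [203.79501856 183.91366258]
```

View pics/y.png

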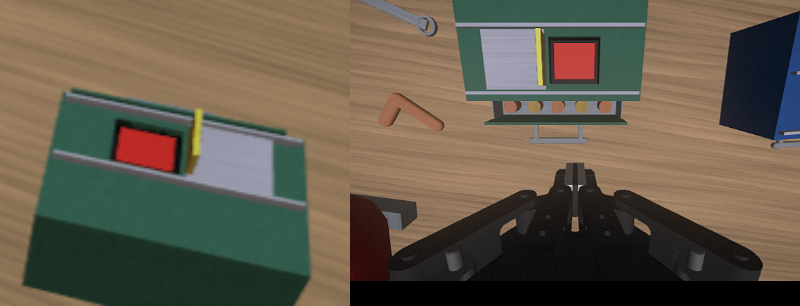

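The drawer stands open with its contents visible (right pane 555,108), the cover is at its stop, the catch has come back up, and the robot is clear.

```bash
python3 -c "
from workcell import bot
print(bot.hand_in())"
```

```text
the job is handed in; nothing more can be done
None
```

The green case's cover was pushed to its stop, its red catch was pressed and the drawer sprang open, and the job was handed in at about 14 s with the blue case untouched; no verdict came back, and the drawer's full 40 mm travel was judged only from the camera view.

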